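# Square a cutting die into the corner of the bench fence

## Robot

A 7-joint arm with a two-finger parallel gripper is mounted at the origin on the work surface. World frame = base frame: x ahead of the robot, y to its left, z up, the work surface at z = 0. Lengths are in m, angles in rad, forces in N, time in s.
With the tool pointing down it reaches from about 0.4 to 0.875 m from the base axis. Payload 6.5 kg.
Tool frame: the origin (TCP) lies midway between the tips of the shut fingers; the grasp point (between the pads) lies 19 mm behind it (r.hold_point_z is the distance from the TCP to the grasp point, in m); z points along the fingers, y is the direction in which the jaws open and shut (so a half turn about z gives the same grasp; the last joint's range is limited). The gripper opens to 88 mm and grips with 3 to 60 N. Pads are 18 mm wide; open, the fingers measure 123 mm over their backs; the gripper's body (75 mm by 187 mm) begins 45 mm behind the grasp point.
Start: joints at [1.114, 0.536, -0.004, 1.538, 0.003, 1.067, -0.071], TCP at [0.248, -0.601, 0.215] pointing down, gripper open.
Joint ranges: [-2.7, 2.7], [-0.37, 2.16], [-1.27, 1.26], [0.24, 2.4], [-1.31, 4.45], [0.19, 1.91], [-2.76, 2.76]. Speed limits (rad/s): [2.39, 2.39, 3.14, 3.14, 3.14, 3.14, 3.14].

## Interface

Orientations are given as a unit quaternion [w, x, y, z].
In Python, from workcell import status, grab_frame, camera_params, r gives the robot as it stands.
- The arm moves only by the tool play_rows, never from a script. Its argument "moves" is a list of rows, each an object with "translation": the shift along the tool's x, y, z in units of 25 mm (1.0 is 25 mm), a list of three; "yaw": the turn about the tool's z in units of 6 degrees (1.0 is 6 degrees); "fingers": the gripper's target within -1 to 1 (shut at 1, half-way at 0, fully open at -1). In form: [{"translation": [tx, ty, tz], "yaw": yaw, "fingers": fingers}, ...]. A call has 1 to 20 rows; each row shifts and turns the pose as measured when the row begins, along the tool's axes as they then stand; what a row does not reach is not made up. A row lasts 1/12 s, in which the tool goes at most 41.7 mm and 7.16 degrees, less where a joint would pass 70% of its speed; a pose out of reach is approached as far as the arm can. A call is refused whole if a number of a shift passes 1 or a number of a turn 1, either way. A call with a gripper value outside its range is refused whole. The fingers move at their own pace and stop on an object; the grip force is fixed at half the most. Time passes only in rows, so rows that do not move let the fingers close. It gives the time, the measured TCP pose, the force and the opening at its end, in the units of the state.
- status.observe(): the state, without advancing time (a new reading comes with each control period).
- grab_frame(name): name is "scene" or "top" or "wrist"; returns the picture (384x512x3 uint8, red, green, blue); there is no depth.
- camera_params(name): a dict with "intrinsics" (3x3 intrinsics, pixels), "R" (3x3) and "t" (3): a world point X has camera coordinates R X + t; the wrist camera has in their place "mount" (4x4, takes a point from camera to tool coordinates, whose origin is the TCP and whose axes are the flange's). Camera axes: x right, y down, z forward; pixel columns grow to the right and rows downward; lengths in m; the calibration is good to about 2 mm. A picture is of the moment at which its call begins: read the wrist's pose just before it. camera_params takes no time and is no camera call.
- r.sign_off(): hands the job in, once; it reports no verdict.
The state is a dict: "time_s": time; "joints": joint angles; "qd": joint speeds; "tau": joint torques, N m; "tool_pos": TCP position; "tool_rot": TCP orientation; "contact_force": force on the tool from outside, world axes, zero at the start; "ft_torque": the same for the moment, N m; "opening": opening from 0.0 (shut) to 1.0 (fully open).
Only numpy, scipy, OpenCV 4.12 (cv2) and the standard library are available. Lean on these libraries where they do the work, as an engineer would, in place of code of your own. Each camera call takes 0.05 s, during which the arm holds its last target.

## Task

On the die-maker's bench, push the cutting die with the rectangular steel outline along the bench top until one long edge lies flat against the fence and its end is up against the side of the fence's centre stop nearest to it. Only push it with the fingers; do not pick it up or tilt it. Leave the other die (the one with two round outlines) and everything else on the bench where they are.

Things in the scene. Friction and masses are not known exactly. Their poses are not given: they have to be found in the camera images.
- fence: Fixed aluminium fence, a T from above, 30 mm high. Origin on the bench, mid-length of its long face (robot side). x: square to the face, away from the robot, through the bar (25 mm thick); y: along the face; z up. Bar 460 mm long (y -230 to 230). Centre stop: y -20 to 20, x -70 to 0 mm, sticking out towards the robot. Position and yaw (to 7 deg) vary.
- die_frame: The die to push: plywood board 90 (x) x 140 (y) x 18 mm, about 0.35 kg, flat on the bench; black steel rule 6 mm proud in a 53 x 93 mm rectangle with a bar down the middle. Origin: centre of its underside. Starts on either side of the stop, turned up to 18 deg, free bench between it and fence and stop. Home: origin at x -45, y +90 or -90 mm (its own side) in the fence's frame, axes parallel.
- die_rings: The other die, to be left alone: same board 90 x 140 x 18 mm, but its steel rule forms two circles of 50 mm diameter. Starts on the other side of the stop. Origin at the centre of its underside.
- tape: Bystander. Roll of paper tape lying flat, 52 mm diameter, 20 mm high, between the two dies in front of the end of the stop. Origin at the centre of its underside.
- block: Bystander. Steel packing block 60 x 25 x 25 mm (x, y, z), near the +y end of the fence, about 0.4 m along from the stop. Origin at the centre of its underside.
- pliers: Bystander. Pliers lying flat, about 150 mm long (x) and 60 mm wide, 15 mm high, beyond the -y end of the fence, about 0.41 m along from the stop. Origin under the pivot.
- post: Bystander. Dark upright round wooden stub, 40 mm diameter, 55 mm high, behind the fence (far side). Origin at the centre of its underside.
- glue: Bystander. White glue pot, 44 mm diameter, 55 mm high, standing behind the fence. Origin at the centre of its underside.
- screwdriver: Bystander. Screwdriver lying behind the fence. Origin at its underside, near its middle.
- mallet: Bystander. Hammer with a wooden handle, lying to the left of the robot, well in front of the fence. Origin at its underside, near its middle.
Mind the look-alikes: they are no part of the job. What is shaped like the die_frame but purple or turquoise is not meant.

How it is judged:
By the outcome, as a careful person would: the job done as asked, in the order asked, and still so for the second after the job is handed in, with the robot touching nothing.
It also fails if it takes over 51 s, if anything falls off the work surface, if the arm or the gripper's body presses on something with over 40 N, if the wrist force passes 120 N, or if a joint passes its speed limit or range.

## Working session

There is one attempt and no reset: what is moved stays moved. The work goes in short steps, Python scripts to look and compute and a tool call to move; the robot and the scene stay as the last step left them, time stands still between calls to the robot, and variables do not carry over. Pictures are saved under pics/ and viewed, and the job is handed in when it is done.

Besides the shell and the picture viewer there is one more tool, called after "Request:" by a JSON object that holds its "op" and its "data", one argument or row to a line. play_rows: Moves the arm, as the interface text tells. Its arguments: {"type":"object","properties":{"moves":{"type":"array"}},"required":["moves"]}

```bash
mkdir -p pics; ls
python3 - <<'E'
from workcell import status, grab_frame, camera_params, r
import cv2
s=status.observe();print(s)
for n in("scene","top"):
    cv2.imwrite(f"pics/{n}0.png",grab_frame(n)[:,:,::-1]);p=camera_params(n);print(n,p)
E
```

```text
pics
{'time_s': 0.0, 'joints': array([ 1.11379295,  0.53715937, -0.00445858,  1.53881918,  0.00258459,
        1.06727123, -0.07124602]), 'qd': array([ 0.00138121,  0.00079526,  0.00146536,  0.00089596,  0.00114478,
        0.00045418, -0.001322  ]), 'tau': array([ 6.01850061e-04, -5.70992553e+01,  9.91371498e-01, -2.51614165e+01,
       -5.61272458e-02,  1.77902280e-02,  1.52816242e-04]), 'tool_pos': array([ 0.24736809, -0.60041772,  0.21386433]), 'tool_rot': array([-7.99073028e-04,  9.80965975e-01,  1.94177946e-01, -2.08077884e-04]), 'contact_force': array([0.1276266 , 0.43772337, 1.07871884]), 'ft_torque': array([-0.04709718,  0.01488993,  0.000516  ]), 'opening': 0.9991930600009861}
scene {'intrinsics': array([[418.12437723,   0.        , 250.87803893],
       [  0.        , 418.12437723, 188.84523205],
       [  0.        ,   0.        ,   1.        ]]), 'R': array([[-0.35076835,  0.93641636,  0.00927144],
       [ 0.72561793,  0.27803814, -0.62942308],
       [-0.59197988, -0.21405417, -0.77700748]]), 't': array([ 0.1892667 , -0.35264209,  1.5131633 ])}
top {'intrinsics': array([[348.94060343,   0.        , 256.04333835],
       [  0.        , 348.94060343, 193.40371687],
       [  0.        ,   0.        ,   1.        ]]), 'R': array([[ 0.00432644, -0.99983923, -0.01740099],
       [-0.99887005, -0.00349737, -0.04739615],
       [ 0.04732767,  0.01758638, -0.99872459]]), 't': array([0.01736339, 0.54159064, 1.05188235])}
```

View pics/scene0.png

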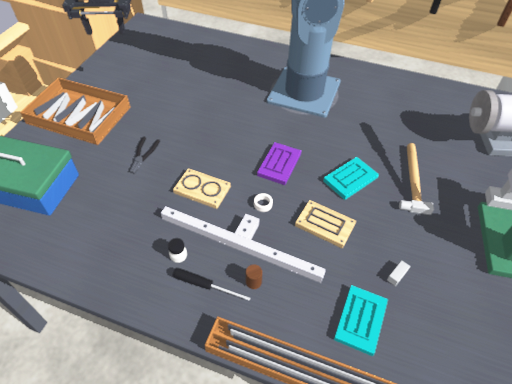

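View pics/top0.png

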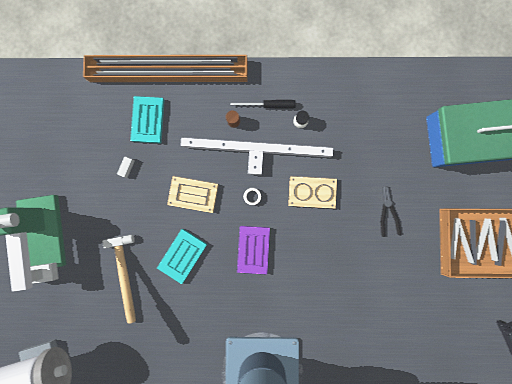

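The scene shows three kinds of board with a rectangular outline. In the top view these are tan (193,194), turquoise (148,120) and (182,256), and purple (254,250). The tan one fits, since it is plywood. The rings die is at (313,192). I'll confirm with a crop and measure.

```bash
cat > h.py <<'E'
import numpy as np, cv2
from workcell import status, grab_frame, camera_params, r
def ray(n,uv,z):
    p=camera_params(n);uv=np.atleast_2d(uv).astype(float)
    d=np.c_[uv,np.ones(len(uv))]@np.linalg.inv(p["intrinsics"]).T@p["R"]
    c=-p["R"].T@p["t"]; return c+d*((z-c[2])/d[:,2])[:,None]
def proj(n,X):
    p=camera_params(n);q=np.atleast_2d(X)@p["R"].T+p["t"];q=q@p["intrinsics"].T;return q[:,:2]/q[:,2:]
def tan(img,roi):
    h=cv2.cvtColor(img,cv2.COLOR_RGB2HSV);m=cv2.inRange(h,(12,40,130),(32,180,255))
    k=np.zeros_like(m);x0,y0,x1,y1=roi;k[y0:y1,x0:x1]=m[y0:y1,x0:x1]
    return k
def rect(m):
    c,_=cv2.findContours(m,cv2.RETR_EXTERNAL,cv2.CHAIN_APPROX_NONE)
    return max(c,key=cv2.contourArea)
E
python3 - <<'E'
from h import *
top=cv2.imread("pics/top0.png")[:,:,::-1].copy()
sc=cv2.imread("pics/scene0.png")[:,:,::-1].copy()
cv2.imwrite("pics/crop0.png",cv2.resize(top[120:230,150:350],None,fx=4,fy=4,interpolation=cv2.INTER_CUBIC)[:,:,::-1])
for n,im,roi,roi2 in(("top",top,(150,165,225,220),(280,165,345,220)),("scene",sc,(290,190,365,250),(165,160,240,215))):
  for q in(roi,roi2):
    c=rect(tan(im,q))[:,0]; X=ray(n,c,.018)[:,:2]
    b=cv2.minAreaRect((X*1000).astype(np.float32)); print(n,b)
    print(np.round(cv2.boxPoints(b)))
  h=cv2.cvtColor(im,cv2.COLOR_RGB2HSV);m=cv2.inRange(h,(0,0,185),(180,45,255))
  x0,y0,x1,y1=(170,132,345,178) if n=="top" else (155,200,330,282)
  k=np.zeros_like(m);k[y0:y1,x0:x1]=m[y0:y1,x0:x1]
  c=rect(k)[:,0];X=ray(n,c,.03)[:,:2]*1000
  print("fence area",cv2.contourArea(c),np.round(cv2.convexHull(X.astype(np.float32))[:,0]).tolist())
  np.save(f"f_{n}.npy",X)
  cv2.imwrite(f"pics/m_{n}.png",k)
E
```

```text
top ((538.8504028320312, 214.3089141845703), (142.84706115722656, 90.72706604003906), 80.29518127441406)
[[482. 152.]
 [572. 136.]
 [596. 277.]
 [506. 292.]]
top ((546.6161499023438, -150.56802368164062), (143.25381469726562, 90.81170654296875), 86.99242401123047)
[[ 498. -220.]
 [ 588. -224.]
 [ 596.  -81.]
 [ 505.  -77.]]
fence area 1389.0 [[708.0, 248.0], [687.0, 248.0], [602.0, 44.0], [602.0, 41.0], [602.0, 32.0], [602.0, 23.0], [602.0, 14.0], [602.0, 5.0], [657.0, -209.0], [678.0, -209.0], [681.0, -194.0], [699.0, 75.0], [702.0, 120.0], [708.0, 211.0], [708.0, 214.0], [708.0, 245.0]]
scene ((544.1458129882812, 215.62530517578125), (143.02877807617188, 101.8602066040039), 80.23443603515625)
[[482. 154.]
 [582. 137.]
 [606. 277.]
 [506. 295.]]
scene ((552.0161743164062, -147.04837036132812), (148.49990844726562, 103.19757080078125), 87.19638061523438)
[[ 497. -219.]
 [ 600. -224.]
 [ 607.  -75.]
 [ 504.  -70.]]
fence area 1835.5 [[656.0, -208.0], [660.0, -209.0], [671.0, -209.0], [678.0, -208.0], [681.0, -207.0], [683.0, -203.0], [720.0, 248.0], [711.0, 251.0], [693.0, 251.0], [691.0, 251.0], [687.0, 245.0], [603.0, 44.0], [602.0, 29.0], [602.0, 20.0], [601.0, 12.0], [655.0, -205.0]]
```

View pics/crop0.png

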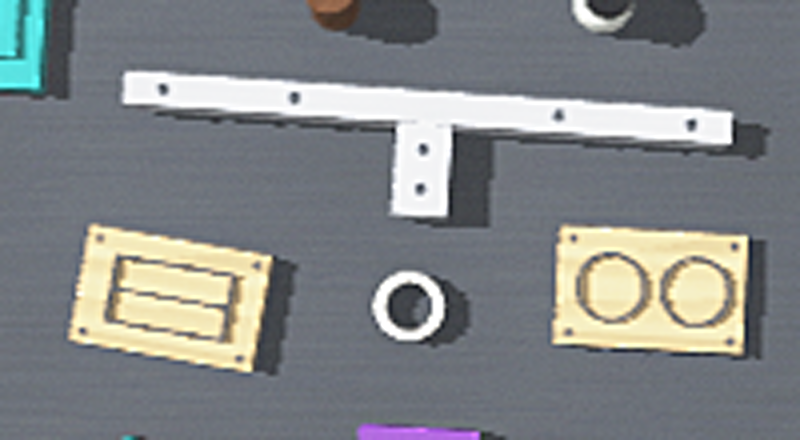

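View pics/m_top.png

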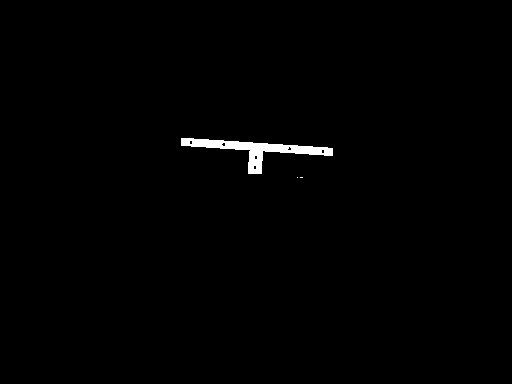

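The crop confirms it: the tan board at (193,194) carries the rectangle with a middle bar, and it lies on the stop's +y side. Board sizes measured 143x91 mm, as expected. The fence comes out with its origin near (0.672, 0.0195) and yaw about -3.75°, and the stop end matches. The die is at fence (-145, +186) and turned about -6° relative to the fence. I'll align the yaw and travel.

Request:
{"op": "play_rows", "data": {
  "moves": [
    {"translation": [0, 0, 0], "yaw": 0.87, "fingers": -1},
    {"translation": [0, 0, 0], "yaw": 0.87, "fingers": -1},
    {"translation": [0, 0, 0], "yaw": 0.87, "fingers": -1},
    {"translation": [0, 0, 0], "yaw": 0.87, "fingers": -1},
    {"translation": [0, 0, 0], "yaw": 0.87, "fingers": -1},
    {"translation": [0.8, -0.9, 0], "yaw": 0, "fingers": -1},
    {"translation": [0.8, -0.9, 0], "yaw": 0, "fingers": -1},
    {"translation": [0.8, -0.9, 0], "yaw": 0, "fingers": -1},
    {"translation": [0.8, -0.9, 0], "yaw": 0, "fingers": -1},
    {"translation": [0.8, -0.9, 0], "yaw": 0, "fingers": -1},
    {"translation": [0.8, -0.9, 0], "yaw": 0, "fingers": -1},
    {"translation": [0.8, -0.9, 0], "yaw": 0, "fingers": -1},
    {"translation": [0.8, -0.9, 0], "yaw": 0, "fingers": -1},
    {"translation": [0.8, -0.9, 0], "yaw": 0, "fingers": -1},
    {"translation": [0.8, -0.9, 0], "yaw": 0, "fingers": -1},
    {"translation": [0.8, -0.9, 0], "yaw": 0, "fingers": -1},
    {"translation": [0.8, -0.9, 0], "yaw": 0, "fingers": -1},
    {"translation": [0.8, -0.9, 0], "yaw": 0, "fingers": -1}
  ]
}}

```text
time_s: 1.6
tool_pos: [0.5333, -0.324, 0.2047]
tool_rot: [-0.004, 0.999, -0.052, -0.008]
contact_force: [0.3, 0.3, 0.2]
opening: 1.006
```

```bash
cat >> h.py <<'E'
F=np.array([.672,.0195]);FY=np.deg2rad(-3.75)
RF=np.array([[np.cos(FY),-np.sin(FY)],[np.sin(FY),np.cos(FY)]])
from scipy.spatial.transform import Rotation as Ro
def st(goal=None,ang=0,z=None):
    s=status.observe();q=s["tool_rot"];M=Ro.from_quat(np.r_[q[1:],q[0]]).as_matrix();p=s["tool_pos"]
    print("t",round(s["time_s"],2),"world",np.round(p*1000,1),"fence",np.round((p[:2]-F)@RF*1000,1),"toolx fence deg",round(np.rad2deg(np.arctan2(M[1,0],M[0,0])-FY),2),"tz",np.round(M[:,2],3),"F",np.round(s["contact_force"],1),"open",round(s["opening"],2),"j",np.round(s["joints"],2))
    if goal is not None:
        g=np.r_[F+RF@(np.array(goal)/1000), p[2] if z is None else z/1000]
        print("units tool",np.round(M.T@(g-p)/.025,2))
E
python3 -c "
from h import *
st((-225,186),z=150)"
```

```text
t 1.6 world [ 533.3 -324.   204.7] fence [-115.9 -351.9] toolx fence deg -2.26 tz [-0.015  0.009 -1.   ] F [0.3 0.3 0.2] open 1.01 j [ 0.46  0.51  0.02  1.6  -0.01  1.04 -1.19]
units tool [ -5.17 -21.31   2.44]
```

Request:
{"op": "play_rows", "data": {
  "moves": [
    {"translation": [-0.1, -1, 0], "yaw": -0.38, "fingers": -1},
    {"translation": [-0.25, -1, 0], "yaw": 0, "fingers": -1},
    {"translation": [-0.25, -1, 0], "yaw": 0, "fingers": -1},
    {"translation": [-0.25, -1, 0], "yaw": 0, "fingers": -1},
    {"translation": [-0.25, -1, 0], "yaw": 0, "fingers": -1},
    {"translation": [-0.25, -1, 0], "yaw": 0, "fingers": -1},
    {"translation": [-0.25, -1, 0], "yaw": 0, "fingers": -1},
    {"translation": [-0.25, -1, 0], "yaw": 0, "fingers": -1},
    {"translation": [-0.25, -1, 0], "yaw": 0, "fingers": -1},
    {"translation": [-0.25, -1, 0], "yaw": 0, "fingers": -1},
    {"translation": [-0.25, -1, 0], "yaw": 0, "fingers": -1},
    {"translation": [-0.25, -1, 0], "yaw": 0, "fingers": -1},
    {"translation": [-0.25, -1, 0.2], "yaw": 0, "fingers": -1},
    {"translation": [-0.25, -1, 0.2], "yaw": 0, "fingers": -1},
    {"translation": [-0.25, -1, 0.2], "yaw": 0, "fingers": -1},
    {"translation": [-0.25, -1, 0.2], "yaw": 0, "fingers": -1},
    {"translation": [-0.25, -1, 0.2], "yaw": 0, "fingers": -1},
    {"translation": [-0.25, -1, 0.2], "yaw": 0, "fingers": -1},
    {"translation": [-0.25, -1, 0.2], "yaw": 0, "fingers": -1},
    {"translation": [-0.25, -1, 0.2], "yaw": 0, "fingers": -1}
  ]
}}

```text
time_s: 3.27
tool_pos: [0.4365, 0.2093, 0.1655]
tool_rot: [-0.005, 1.0, -0.029, -0.011]
contact_force: [-0.5, 0.5, -0.0]
opening: 0.997
```

```bash
python3 -c "
from h import *
st((-225,186),z=60)"
```

```text
t 3.27 world [436.5 209.3 165.5] fence [-247.4  173.9] toolx fence deg 0.41 tz [-0.021  0.011 -1.   ] F [-0.5  0.5 -0. ] open 1.0 j [-0.34  0.34 -0.23  1.99  0.08  0.83 -2.23]
units tool [ 0.99 -0.44  4.2 ]
```

Request:
{"op": "play_rows", "data": {
  "moves": [
    {"translation": [0.5, -0.25, 0.5], "yaw": 0, "fingers": -1},
    {"translation": [0.5, -0.2, 0.8], "yaw": 0, "fingers": -1},
    {"translation": [0, 0, 0.9], "yaw": 0, "fingers": -1},
    {"translation": [0, 0, 0.9], "yaw": 0, "fingers": -1},
    {"translation": [0, 0, 0.9], "yaw": 0, "fingers": -1},
    {"translation": [0, 0, 0], "yaw": 0, "fingers": -1},
    {"translation": [0, 0, 0], "yaw": 0, "fingers": -1}
  ]
}}

```text
time_s: 3.85
tool_pos: [0.4575, 0.2302, 0.0603]
tool_rot: [-0.007, 1.0, -0.023, -0.011]
contact_force: [0.4, -0.3, 1.6]
opening: 1.0
```

```bash
python3 -c "
from h import *
st((-225,186),z=11)
cv2.imwrite('pics/top1.png',grab_frame('top')[:,:,::-1])
cv2.imwrite('pics/sc1.png',cv2.resize(grab_frame('scene')[120:270,230:430],None,fx=4,fy=4)[:,:,::-1])"
```

```text
t 3.85 world [457.5 230.2  60.3] fence [-227.8  196.2] toolx fence deg 1.16 tz [-0.022  0.014 -1.   ] F [ 0.4 -0.3  1.6] open 1.0 j [-0.38  0.55 -0.2   1.98  0.13  0.63 -2.28]
units tool [0.15 0.44 1.96]
```

View pics/sc1.png

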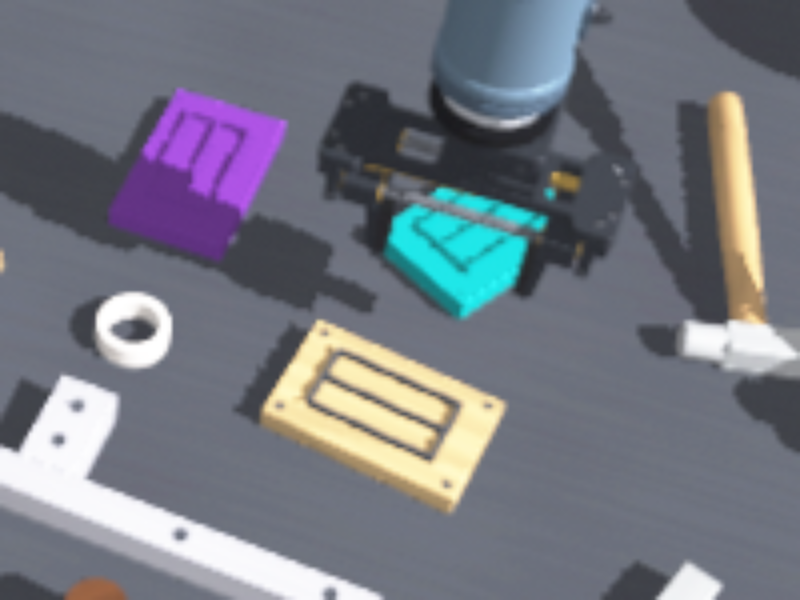

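The gripper hovers over the turquoise look-alike, at about (460,250) in the crop. I'll check the clearance before descending.

```bash
python3 -c "
from h import *
for f,n in(('pics/top0.png','top'),('pics/scene0.png','scene')):
  h=cv2.cvtColor(cv2.imread(f),cv2.COLOR_BGR2HSV);m=cv2.inRange(h,(80,120,60),(100,255,255))
  c,_=cv2.findContours(m,cv2.RETR_EXTERNAL,cv2.CHAIN_APPROX_NONE)
  for k in c:
    if cv2.contourArea(k)>200:
      for z in (0,.018,.03):
        X=ray(n,k[:,0],z)[:,:2]*1000;b=cv2.minAreaRect(X.astype(np.float32));print(n,z,b[1],np.round(cv2.boxPoints(b)).tolist(), X[:,0].max())
"
```

```text
top 0 (92.638671875, 145.30064392089844) [[263.0, 247.0], [387.0, 170.0], [435.0, 249.0], [312.0, 326.0]] 431.395775135505
top 0.018 (91.08967590332031, 142.87110900878906) [[267.0, 243.0], [388.0, 167.0], [436.0, 245.0], [315.0, 320.0]] 432.39441067194554
top 0.03 (90.05704498291016, 141.25143432617188) [[269.0, 240.0], [389.0, 165.0], [437.0, 242.0], [317.0, 316.0]] 433.06016769623926
top 0 (96.49095916748047, 144.94320678710938) [[700.0, 318.0], [845.0, 312.0], [849.0, 408.0], [704.0, 414.0]] 847.9473459387863
top 0.018 (94.87759399414062, 142.51971435546875) [[696.0, 312.0], [839.0, 307.0], [843.0, 402.0], [700.0, 407.0]] 841.9809622841266
top 0.03 (93.80198669433594, 140.9039306640625) [[694.0, 309.0], [835.0, 303.0], [839.0, 397.0], [698.0, 403.0]] 838.0033731810202
scene 0 (93.64503479003906, 149.23353576660156) [[689.0, 320.0], [838.0, 311.0], [843.0, 405.0], [694.0, 413.0]] 843.0138044792736
scene 0.018 (91.87447357177734, 146.4119415283203) [[699.0, 318.0], [845.0, 310.0], [851.0, 402.0], [704.0, 410.0]] 850.1043564823867
scene 0.03 (90.69409942626953, 144.53091430664062) [[706.0, 317.0], [850.0, 309.0], [855.0, 400.0], [711.0, 408.0]] 854.8313911511287
scene 0 (101.646484375, 155.97589111328125) [[249.0, 244.0], [381.0, 162.0], [435.0, 248.0], [303.0, 331.0]] 431.96572390129717
scene 0.018 (99.72464752197266, 153.02682495117188) [[267.0, 244.0], [397.0, 163.0], [450.0, 248.0], [320.0, 329.0]] 446.82800263862964
scene 0.03 (98.44340515136719, 151.06080627441406) [[280.0, 244.0], [408.0, 164.0], [460.0, 248.0], [332.0, 328.0]] 456.7361884635178
```

The turquoise corner (0.435, 0.245) falls between the open fingers with over 20 mm clear in x. I'll go down.

Request:
{"op": "play_rows", "data": {
  "moves": [
    {"translation": [0.1, 0.44, 0], "yaw": 0.2, "fingers": -1},
    {"translation": [0.1, 0, 0.6], "yaw": 0, "fingers": -1},
    {"translation": [0, 0, 0.6], "yaw": 0, "fingers": -1},
    {"translation": [0, 0, 0.55], "yaw": 0, "fingers": -1},
    {"translation": [0, 0, 0], "yaw": 0, "fingers": -1}
  ]
}}

```text
time_s: 4.37
tool_pos: [0.4683, 0.2174, 0.0231]
tool_rot: [-0.009, 0.999, -0.037, -0.005]
contact_force: [0.2, 0.1, -0.0]
opening: 1.001
```

```bash
python3 -c "
from h import *
st((-110,186),z=10)"
```

```text
t 4.37 world [468.3 217.4  23.1] fence [-216.2  184.2] toolx fence deg -0.54 tz [-0.008  0.019 -1.   ] F [ 0.2  0.1 -0. ] open 1.0 j [-0.37  0.62 -0.17  1.99  0.15  0.54 -2.29]
units tool [ 4.25 -0.1   0.48]
```

Request:
{"op": "play_rows", "data": {
  "moves": [
    {"translation": [0, 0, 0.5], "yaw": -0.1, "fingers": -1},
    {"translation": [0, 0, 0.05], "yaw": 0, "fingers": -1},
    {"translation": [0.35, 0, 0], "yaw": 0, "fingers": -1},
    {"translation": [0.35, 0, 0], "yaw": 0, "fingers": -1},
    {"translation": [0.35, 0, 0], "yaw": 0, "fingers": -1},
    {"translation": [0.35, 0, 0], "yaw": 0, "fingers": -1},
    {"translation": [0.35, 0, 0], "yaw": 0, "fingers": -1},
    {"translation": [0.35, 0, 0], "yaw": 0, "fingers": -1}
  ]
}}

```text
time_s: 5.03
tool_pos: [0.5291, 0.213, 0.0131]
tool_rot: [-0.01, 0.999, -0.033, -0.001]
contact_force: [-0.1, 0.2, -0.2]
opening: 0.996
```

```bash
cat >> h.py <<'E'
def die(roi,ft,n="top",save=None):
    im=grab_frame(n)
    if save: cv2.imwrite(save,cv2.resize(im[roi[1]-40:roi[3]+40,roi[0]-40:roi[2]+40],None,fx=4,fy=4)[:,:,::-1])
    c=rect(tan(im,roi))[:,0];X=((ray(n,c,.018)[:,:2]-F)@RF*1000).astype(np.float32)
    b=cv2.minAreaRect(X);print(n,"fence-frame die",np.round(b[0],1),np.round(b[1],1),round(b[2],2),np.round(cv2.boxPoints(b)).tolist())
E
python3 -c "
from h import *
st((-115,186),z=9)
die((150,140,250,220),0,save='pics/d1.png')"
```

```text
t 5.03 world [529.1 213.   13.1] fence [-155.3  183.7] toolx fence deg -0.05 tz [-0.002  0.021 -1.   ] F [-0.1  0.2 -0.2] open 1.0 j [-0.32  0.7  -0.17  1.86  0.16  0.59 -2.22]
units tool [ 1.61 -0.09  0.16]
top fence-frame die [-114.5  165.5] [106.4  24.4] 83.92 [[-132.0, 114.0], [-108.0, 111.0], [-97.0, 217.0], [-121.0, 220.0]]
```

View pics/d1.png

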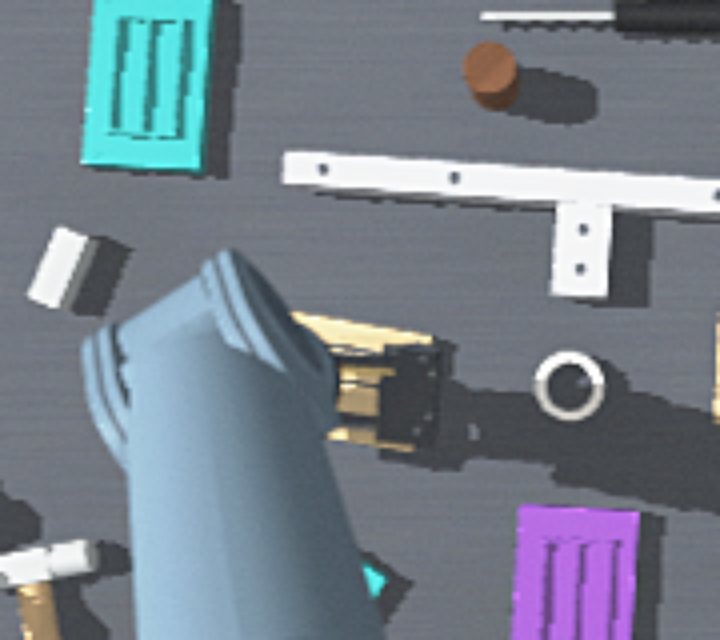

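```bash
python3 -c "
from h import *
im=grab_frame('scene')
for z in(.0131,.1):
  p=proj('scene',np.array([[.529,.213,z]]));print(p)
print(proj('top',np.array([[.529,.213,.0131],[.529,.213,.15]])))
cv2.imwrite('pics/sc2.png',cv2.resize(im[150:280,250:420],None,fx=4.5,fy=4.5,interpolation=cv2.INTER_CUBIC)[:,:,::-1])"
```

```text
[[325.16341726 218.87771001]]
[[330.13482403 199.52040002]]
[[192.7839554  197.26793744]
 [182.59934044 195.40322836]]
```

View pics/sc2.png

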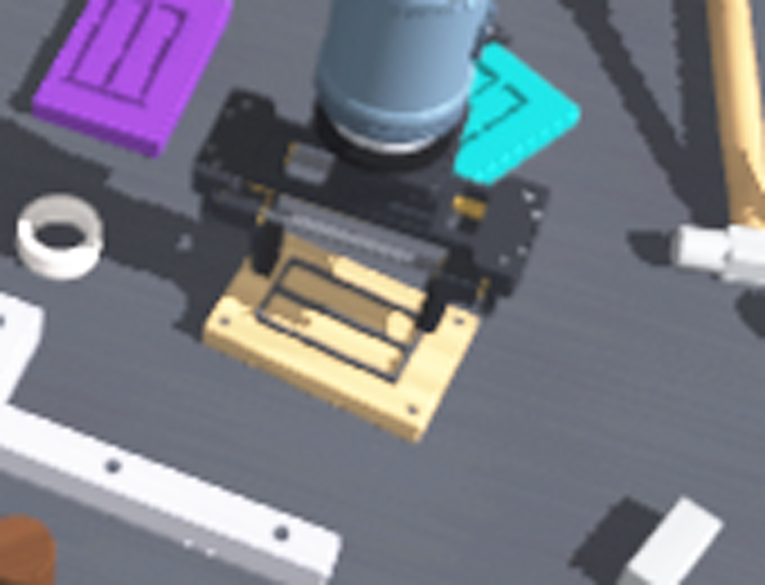

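The fingers hover above the die and it has not moved: its far corner is still at top (218,184). With the jaws open, the tips evidently sit higher than the TCP. I'll back out, half-close, and find the bench by light touch.

Request:
{"op": "play_rows", "data": {
  "moves": [
    {"translation": [0, 0, -0.8], "yaw": 0, "fingers": -1},
    {"translation": [0, 0, -0.8], "yaw": 0, "fingers": 0},
    {"translation": [-0.5, 0, 0], "yaw": 0, "fingers": 0},
    {"translation": [-0.5, 0, 0], "yaw": 0, "fingers": 0},
    {"translation": [-0.5, 0, 0], "yaw": 0, "fingers": 0},
    {"translation": [-0.5, 0, 0], "yaw": 0, "fingers": 0},
    {"translation": [-0.5, 0, 0], "yaw": 0, "fingers": 0},
    {"translation": [0, 0, 0], "yaw": 0, "fingers": 0}
  ]
}}

```text
time_s: 5.8
tool_pos: [0.461, 0.2158, 0.0531]
tool_rot: [-0.01, 0.999, -0.034, -0.003]
contact_force: [-1.2, 0.2, 0.0]
opening: 0.506
```

```bash
python3 -c "
from h import *
st((-222,185),z=10)"
```

```text
t 5.8 world [461.  215.8  53.1] fence [-223.4  182. ] toolx fence deg -0.12 tz [-0.006  0.02  -1.   ] F [-1.2  0.2  0. ] open 0.51 j [-0.36  0.56 -0.19  2.01  0.14  0.59 -2.28]
units tool [ 0.07 -0.09  1.72]
```

Request:
{"op": "play_rows", "data": {
  "moves": [
    {"translation": [0.05, -0.1, 0.6], "yaw": 0, "fingers": 0},
    {"translation": [0.05, 0, 0.6], "yaw": 0, "fingers": 0},
    {"translation": [0, 0, 0.5], "yaw": 0, "fingers": 0},
    {"translation": [0, 0, 0.1], "yaw": 0, "fingers": 0},
    {"translation": [0, 0, 0], "yaw": 0, "fingers": 0}
  ]
}}

```text
time_s: 6.22
tool_pos: [0.4627, 0.2196, 0.0065]
tool_rot: [-0.01, 0.999, -0.032, -0.003]
contact_force: [-0.4, 0.4, 0.3]
opening: 0.502
```

```bash
python3 -c "
from h import *
st((-222,185),z=0)
im=grab_frame('scene')
cv2.imwrite('pics/sc3.png',cv2.resize(im[130:260,250:420],None,fx=4.5,fy=4.5,interpolation=cv2.INTER_CUBIC)[:,:,::-1])"
```

```text
t 6.22 world [462.7 219.6   6.5] fence [-221.9  186. ] toolx fence deg 0.04 tz [-0.006  0.019 -1.   ] F [-0.4  0.4  0.3] open 0.5 j [-0.39  0.65 -0.17  2.01  0.17  0.5  -2.3 ]
units tool [-0.    0.04  0.26]
```

View pics/sc3.png

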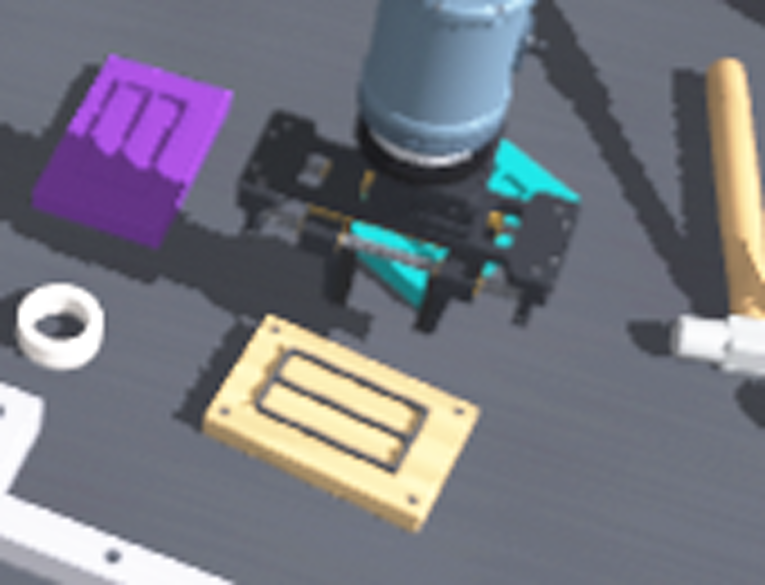

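Request:
{"op": "play_rows", "data": {
  "moves": [
    {"translation": [0, 0, 0.12], "yaw": 0, "fingers": 0},
    {"translation": [0, 0, 0.12], "yaw": 0, "fingers": 0},
    {"translation": [0, 0, 0], "yaw": 0, "fingers": 0}
  ]
}}

```text
time_s: 6.52
tool_pos: [0.4638, 0.22, 0.0016]
tool_rot: [-0.01, 0.999, -0.033, -0.002]
contact_force: [-0.4, 0.3, 0.4]
opening: 0.506
```

Request:
{"op": "play_rows", "data": {
  "moves": [
    {"translation": [0.3, 0, 0], "yaw": 0, "fingers": 0},
    {"translation": [0.3, 0, 0], "yaw": 0, "fingers": 0},
    {"translation": [0.3, 0, 0], "yaw": 0, "fingers": 0},
    {"translation": [0.3, 0, 0], "yaw": 0, "fingers": 0},
    {"translation": [0.3, 0, 0], "yaw": 0, "fingers": 0},
    {"translation": [0, 0, 0], "yaw": 0, "fingers": 0}
  ]
}}

```text
time_s: 7.02
tool_pos: [0.5074, 0.2172, 0.0028]
tool_rot: [-0.011, 0.999, -0.033, -0.001]
contact_force: [-0.3, -0.9, -0.5]
opening: 0.502
```

```bash
python3 -c "
from h import *
st((-115,186),z=1)
im=grab_frame('scene')
cv2.imwrite('pics/sc4.png',cv2.resize(im[130:260,250:420],None,fx=4.5,fy=4.5,interpolation=cv2.INTER_CUBIC)[:,:,::-1])"
```

```text
t 7.02 world [507.4 217.2   2.8] fence [-177.2  186.6] toolx fence deg -0.04 tz [-0.     0.021 -1.   ] F [-0.3 -0.9 -0.5] open 0.5 j [-0.35  0.69 -0.17  1.91  0.17  0.54 -2.26]
units tool [2.49 0.02 0.07]
```

View pics/sc4.png

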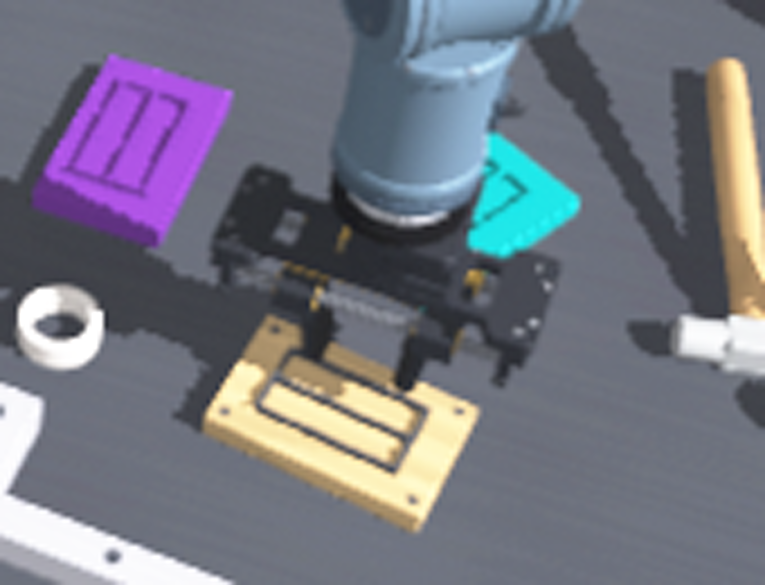

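```bash
python3 -c "
from h import *
for uv in((250+405/4.5,130+390/4.5),(250+318/4.5,130+360/4.5)):
  for z in(0,.01,.02,.03,.04):
    print(z,np.round((ray('scene',uv,z)[0,:2]-F)@RF*1000,1))
print(r.hold_point_z,dir(r))
p=camera_params('wrist');print(p)
im=grab_frame('wrist');cv2.imwrite('pics/w4.png',im[:,:,::-1])
"
```

```text
0 [-189.4  218. ]
0.01 [-181.8  218.4]
0.02 [-174.3  218.9]
0.03 [-166.7  219.3]
0.04 [-159.2  219.8]
0 [-188.8  161.7]
0.01 [-181.2  162.7]
0.02 [-173.7  163.8]
0.03 [-166.1  164.8]
0.04 [-158.6  165.8]
0.0187 ['PlanningError', '__class__', '__delattr__', '__dict__', '__dir__', '__doc__', '__eq__', '__format__', '__ge__', '__getattribute__', '__getstate__', '__gt__', '__hash__', '__init__', '__init_subclass__', '__le__', '__lt__', '__module__', '__ne__', '__new__', '__reduce__', '__reduce_ex__', '__repr__', '__setattr__', '__sizeof__', '__str__', '__subclasshook__', '__weakref__', 'hold_point_z', 'sign_off']
{'intrinsics': array([[312.47287682,   0.        , 259.4039437 ],
       [  0.        , 312.47287682, 190.45559833],
       [  0.        ,   0.        ,   1.        ]]), 'mount': array([[ 9.74153372e-04, -9.54253895e-01, -2.98995912e-01,
         7.76079925e-02],
       [ 9.99999237e-01,  7.02316301e-04,  1.01661779e-03,
        -9.10611728e-04],
       [-7.60121782e-04, -2.98996674e-01,  9.54253851e-01,
        -1.70014176e-01],
       [ 0.00000000e+00,  0.00000000e+00,  0.00000000e+00,
         1.00000000e+00]])}
```

View pics/w4.png

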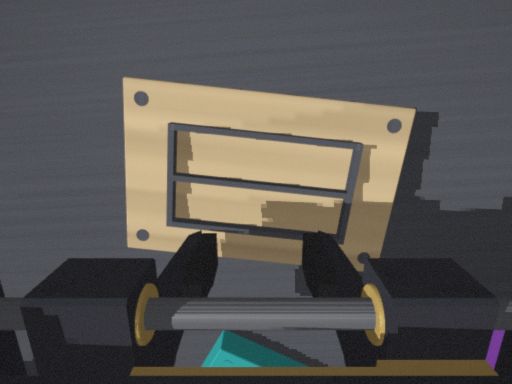

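The wrist view shows the tips at about (210,235) and (318,235), above the board. Triangulated, they sit at z≈0.023–0.025, roughly 20 mm behind the TCP at half opening. I'll back out and probe down for the bench.

Request:
{"op": "play_rows", "data": {
  "moves": [
    {"translation": [0, 0, -0.6], "yaw": 0, "fingers": 0},
    {"translation": [-0.5, 0, 0], "yaw": 0, "fingers": 0},
    {"translation": [-0.5, 0, 0], "yaw": 0, "fingers": 0},
    {"translation": [-0.5, 0, 0], "yaw": 0, "fingers": 0},
    {"translation": [-0.3, 0, 0.3], "yaw": 0, "fingers": 0},
    {"translation": [0, 0, 0.3], "yaw": 0, "fingers": 0},
    {"translation": [0, 0, 0], "yaw": 0, "fingers": 0}
  ]
}}

```text
time_s: 7.7
tool_pos: [0.4542, 0.2204, 0.0021]
tool_rot: [-0.01, 0.999, -0.032, -0.003]
contact_force: [0.4, 0.3, -0.4]
opening: 0.504
```

```bash
python3 -c "
from h import *
st((-222,186),z=-5)
print(np.round(status.observe()['tau'],2))
"
```

```text
t 7.7 world [454.2 220.4   2.1] fence [-230.5  186.2] toolx fence deg 0.12 tz [-0.006  0.02  -1.   ] F [ 0.4  0.3 -0.4] open 0.5 j [-0.4   0.65 -0.16  2.03  0.17  0.47 -2.31]
units tool [0.34 0.02 0.28]
[-2.800e-01 -5.089e+01 -1.490e+00 -1.305e+01  1.000e-02 -2.900e-01
 -6.000e-02]
```

Request:
{"op": "play_rows", "data": {
  "moves": [
    {"translation": [0.3, 0, 0], "yaw": 0, "fingers": 0},
    {"translation": [0, 0, 0.15], "yaw": 0, "fingers": 0},
    {"translation": [0, 0, 0.15], "yaw": 0, "fingers": 0},
    {"translation": [0, 0, 0.1], "yaw": 0, "fingers": 0},
    {"translation": [0, 0, 0], "yaw": 0, "fingers": 0}
  ]
}}

```text
time_s: 8.12
tool_pos: [0.4638, 0.22, -0.0092]
tool_rot: [-0.01, 0.999, -0.032, -0.003]
contact_force: [-0.3, 0.1, 0.4]
opening: 0.497
```

```bash
python3 -c "
from h import *
st((-222,186),z=-10)
im=grab_frame('scene');cv2.imwrite('pics/sc5.png',cv2.resize(im[130:260,250:420],None,fx=4.5,fy=4.5,interpolation=cv2.INTER_CUBIC)[:,:,::-1])
im=grab_frame('wrist');cv2.imwrite('pics/w5.png',im[:,:,::-1])
"
```

```text
t 8.12 world [463.8 220.   -9.2] fence [-220.9  186.5] toolx fence deg 0.08 tz [-0.005  0.02  -1.   ] F [-0.3  0.1  0.4] open 0.5 j [-0.39  0.68 -0.16  2.01  0.18  0.46 -2.31]
units tool [-0.04  0.02  0.03]
```

View pics/sc5.png

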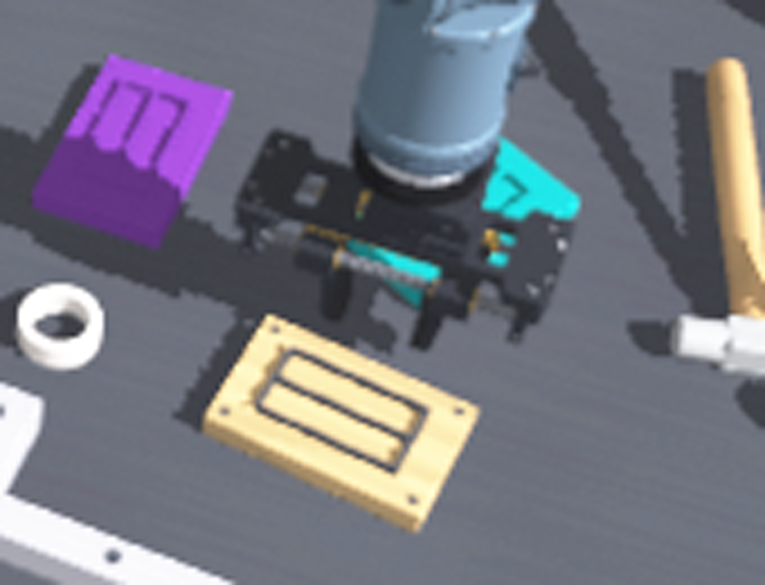

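View pics/w5.png

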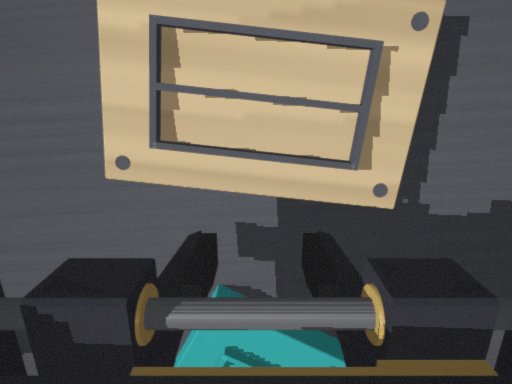

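No contact yet at TCP z=-9 mm, where the tips should be near 12 mm. I'll go down 5 mm more, then push gently.

Request:
{"op": "play_rows", "data": {
  "moves": [
    {"translation": [0, 0, 0.1], "yaw": 0, "fingers": 0},
    {"translation": [0, 0, 0.1], "yaw": 0, "fingers": 0},
    {"translation": [0, 0, 0], "yaw": 0, "fingers": 0}
  ]
}}

```text
time_s: 8.47
tool_pos: [0.4641, 0.2203, -0.0139]
tool_rot: [-0.01, 0.999, -0.032, -0.003]
contact_force: [-0.5, 0.2, 0.6]
opening: 0.504
```

Request:
{"op": "play_rows", "data": {
  "moves": [
    {"translation": [0.3, 0, 0], "yaw": 0, "fingers": 0},
    {"translation": [0.3, 0, 0], "yaw": 0, "fingers": 0},
    {"translation": [0.3, 0, 0], "yaw": 0, "fingers": 0},
    {"translation": [0.3, 0, 0], "yaw": 0, "fingers": 0},
    {"translation": [0.3, 0, 0], "yaw": 0, "fingers": 0},
    {"translation": [0, 0, 0], "yaw": 0, "fingers": 0}
  ]
}}

```text
time_s: 8.97
tool_pos: [0.5027, 0.2167, -0.0147]
tool_rot: [-0.009, 0.999, -0.032, -0.005]
contact_force: [0.4, 0.4, 0.9]
opening: 0.498
```

```bash
python3 -c "
from h import *
st((-115,186),z=-13)
im=grab_frame('scene')
cv2.imwrite('pics/sc6.png',cv2.resize(im[130:260,250:420],None,fx=4.5,fy=4.5,interpolation=cv2.INTER_CUBIC)[:,:,::-1])"
```

```text
t 8.97 world [502.7 216.7 -14.7] fence [-181.8  185.7] toolx fence deg 0.09 tz [-0.01   0.018 -1.   ] F [0.4 0.4 0.9] open 0.5 j [-0.35  0.72 -0.16  1.91  0.18  0.52 -2.26]
units tool [ 2.67 -0.01 -0.1 ]
```

View pics/sc6.png

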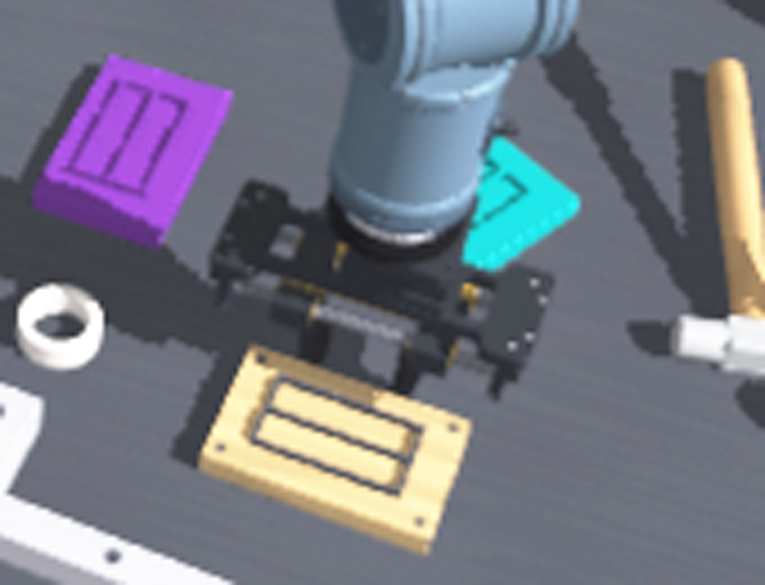

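Now the die moves and is squaring up. I'll push on towards the fence.

Request:
{"op": "play_rows", "data": {
  "moves": [
    {"translation": [0.3, 0, -0.05], "yaw": 0, "fingers": 0},
    {"translation": [0.3, 0, 0], "yaw": 0, "fingers": 0},
    {"translation": [0.3, 0, 0], "yaw": 0, "fingers": 0},
    {"translation": [0.3, 0, 0], "yaw": 0, "fingers": 0},
    {"translation": [0.3, 0, 0], "yaw": 0, "fingers": 0},
    {"translation": [0.3, 0, 0], "yaw": 0, "fingers": 0},
    {"translation": [0.3, 0, 0], "yaw": 0, "fingers": 0},
    {"translation": [0, 0, 0], "yaw": 0, "fingers": 0}
  ]
}}

```text
time_s: 9.68
tool_pos: [0.5577, 0.214, -0.0141]
tool_rot: [-0.009, 0.999, -0.031, -0.007]
contact_force: [-0.8, -0.7, 0.2]
opening: 0.497
```

```bash
python3 -c "
from h import *
st((-115,186),z=-13)
im=grab_frame('scene')
die((270,190,370,280),0,n='scene',save='pics/sc7.png')"
```

```text
t 9.68 world [557.7 214.  -14.1] fence [-126.8  186.6] toolx fence deg 0.21 tz [-0.014  0.018 -1.   ] F [-0.8 -0.7  0.2] open 0.5 j [-0.3   0.78 -0.17  1.78  0.17  0.6  -2.2 ]
units tool [ 0.47  0.02 -0.05]
scene fence-frame die [-66. 192.] [101.9 142.3] 0.24 [[-117.0, 263.0], [-117.0, 121.0], [-15.0, 121.0], [-15.0, 263.0]]
```

View pics/sc7.png

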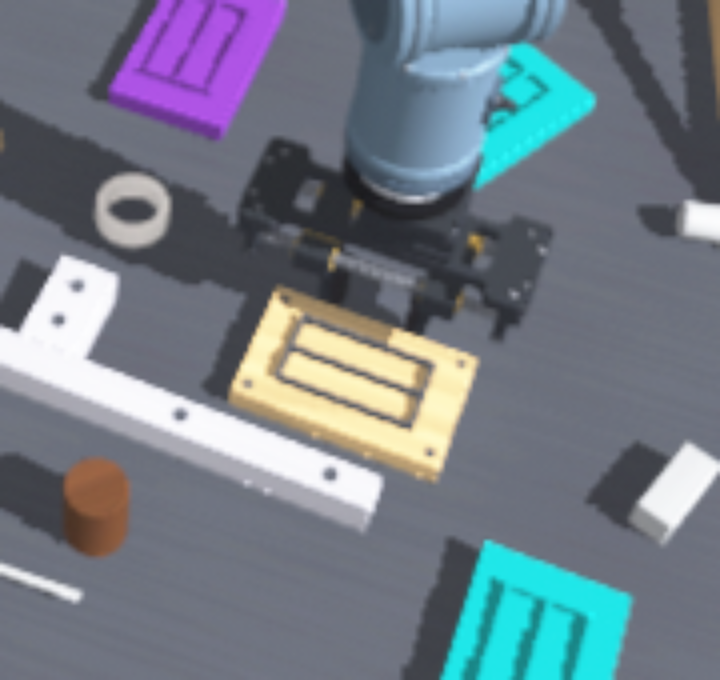

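Die now parallel to the fence (0.2°), with a far-edge gap of about 27 mm. Push another 20 mm, then back off, lift and go to the +y end.

Request:
{"op": "play_rows", "data": {
  "moves": [
    {"translation": [0.3, 0, 0], "yaw": 0, "fingers": 0},
    {"translation": [0.3, 0, 0], "yaw": 0, "fingers": 0},
    {"translation": [0.2, 0, 0], "yaw": 0, "fingers": 0},
    {"translation": [0, 0, 0], "yaw": 0, "fingers": 0},
    {"translation": [-0.3, 0, 0], "yaw": 0, "fingers": 0},
    {"translation": [-0.5, 0, 0], "yaw": 0, "fingers": 0},
    {"translation": [-0.2, 0, -0.8], "yaw": 0, "fingers": 0},
    {"translation": [0, 0, -0.9], "yaw": 0, "fingers": 0},
    {"translation": [0, 0, -0.9], "yaw": 0, "fingers": 0},
    {"translation": [0, 0, -0.9], "yaw": 0, "fingers": 0},
    {"translation": [0, -0.5, -0.5], "yaw": -0.9, "fingers": 0.3}
  ]
}}

```text
time_s: 10.7
tool_pos: [0.552, 0.2202, 0.0856]
tool_rot: [-0.007, 1.0, 0.014, -0.007]
contact_force: [0.7, -1.3, -0.1]
opening: 0.447
```

```bash
python3 -c "
from h import *
st((-50,310),z=60)
die((270,190,370,280),0,n='scene',save='pics/sc8.png')"
```

```text
t 10.7 world [552.  220.2  85.6] fence [-132.8  192.5] toolx fence deg 5.41 tz [-0.015  0.013 -1.   ] F [ 0.7 -1.3 -0.1] open 0.45 j [-0.28  0.62 -0.22  1.76  0.16  0.78 -2.12]
units tool [ 3.76 -4.35  1.03]
scene fence-frame die [-48.3 192. ] [100.  142.4] 0.08 [[-98.0, 263.0], [-98.0, 121.0], [2.0, 121.0], [2.0, 263.0]]
```

View pics/sc8.png

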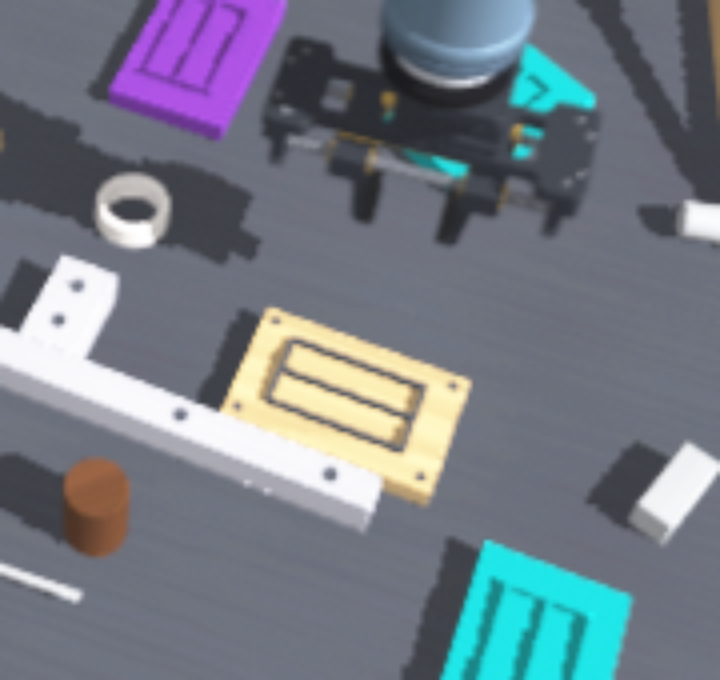

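Request:
{"op": "play_rows", "data": {
  "moves": [
    {"translation": [0.75, -0.85, -0.1], "yaw": 0, "fingers": 0},
    {"translation": [0.75, -0.85, -0.1], "yaw": 0, "fingers": 0},
    {"translation": [0.75, -0.85, 0], "yaw": 0, "fingers": 0},
    {"translation": [0.75, -0.85, 0], "yaw": 0, "fingers": 0},
    {"translation": [0.75, -0.85, 0], "yaw": 0, "fingers": 0},
    {"translation": [0, 0, 0], "yaw": -0.95, "fingers": 0},
    {"translation": [0, 0, 0], "yaw": -0.95, "fingers": 0},
    {"translation": [0, 0, 0], "yaw": -0.95, "fingers": 0},
    {"translation": [0, 0, 0], "yaw": -0.95, "fingers": 0},
    {"translation": [0, 0, 0], "yaw": -0.95, "fingers": 0},
    {"translation": [0, 0, 0], "yaw": -0.95, "fingers": 0},
    {"translation": [0, 0, 0], "yaw": -0.95, "fingers": 0},
    {"translation": [0, 0, 0], "yaw": -0.95, "fingers": 0},
    {"translation": [0, 0, 0], "yaw": -0.95, "fingers": 0},
    {"translation": [0, 0, 0], "yaw": -0.95, "fingers": 0},
    {"translation": [0, 0, 0], "yaw": -0.95, "fingers": 0},
    {"translation": [0, 0, 0], "yaw": -0.95, "fingers": 0},
    {"translation": [0, 0, 0], "yaw": -0.95, "fingers": 0},
    {"translation": [0, 0, 0], "yaw": -0.95, "fingers": 0},
    {"translation": [0, 0, 0], "yaw": -0.8, "fingers": 0}
  ]
}}

```text
time_s: 12.42
tool_pos: [0.6427, 0.3401, 0.0772]
tool_rot: [-0.008, 0.71, 0.705, 0.005]
contact_force: [-2.1, -1.0, 0.1]
opening: 0.5
```

```bash
python3 -c "
from h import *
st((-53,300),z=10)
die((150,140,250,220),0,save='pics/d9.png')"
```

```text
t 12.42 world [642.7 340.1  77.2] fence [-50.2 318. ] toolx fence deg 93.35 tz [-0.004  0.019 -1.   ] F [-2.1 -1.   0.1] open 0.5 j [-0.22  0.88 -0.55  1.37  0.47  1.01 -0.86]
units tool [-0.76 -0.14  2.67]
top fence-frame die [-52.9 190.6] [ 90.8 142.7] 0.1 [[-98.0, 262.0], [-98.0, 119.0], [-7.0, 119.0], [-8.0, 262.0]]
```

View pics/d9.png

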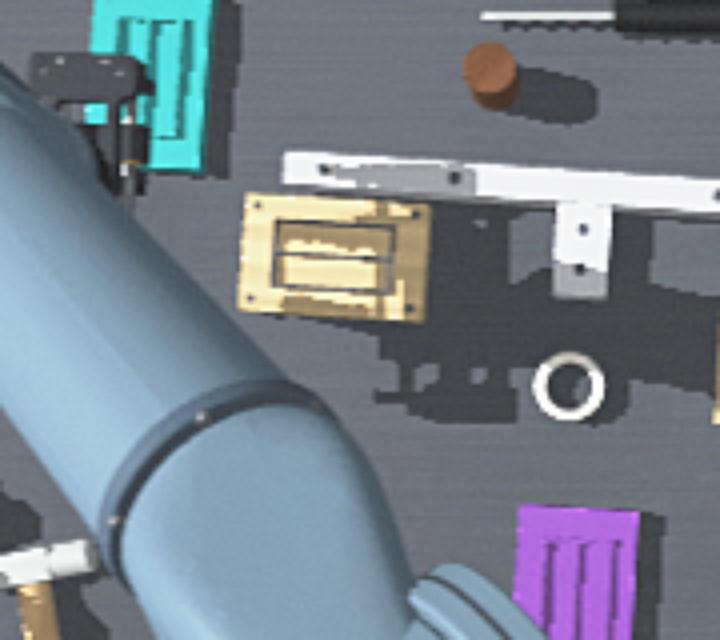

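```bash
python3 -c "
from h import *
im=cv2.imread('pics/top0.png');h=cv2.cvtColor(im,cv2.COLOR_BGR2HSV);m=cv2.inRange(h,(0,0,180),(180,45,255))[150:185,110:145]
c=rect(m)[:,0]+[110,150];X=(ray('top',c,.025)[:,:2]*1000).astype(np.float32);print(cv2.boxPoints(cv2.minAreaRect(X)))
for g in ((-53,298),(-53,310)):print(F*1000+RF@np.array(g))"
```

```text
[[590.39935 422.4857 ]
 [644.2072  400.09647]
 [653.87006 423.31906]
 [600.0622  445.70828]]
[638.60360958 320.32832497]
[639.38844713 332.30263205]
```

Request:
{"op": "play_rows", "data": {
  "moves": [
    {"translation": [-0.8, -0.1, 0], "yaw": 0.55, "fingers": 0},
    {"translation": [0, 0, 0.8], "yaw": 0, "fingers": 0},
    {"translation": [0, 0, 0.8], "yaw": 0, "fingers": 0},
    {"translation": [0, 0, 0.8], "yaw": 0, "fingers": 0},
    {"translation": [0, 0, 0], "yaw": 0, "fingers": 0}
  ]
}}

```text
time_s: 12.88
tool_pos: [0.6398, 0.3205, 0.0123]
tool_rot: [-0.008, 0.734, 0.679, 0.007]
contact_force: [-0.9, -1.1, 0.1]
opening: 0.5
```

```bash
python3 -c "
from h import *
st((-53,296),z=-13)"
```

```text
t 12.88 world [639.8 320.5  12.3] fence [-51.8 298.2] toolx fence deg 89.28 tz [-0.001  0.021 -1.   ] F [-0.9 -1.1  0.1] open 0.5 j [-0.21  0.94 -0.51  1.43  0.5   0.89 -0.93]
units tool [-0.11 -0.04  1.01]
```

Request:
{"op": "play_rows", "data": {
  "moves": [
    {"translation": [0, 0, 0.5], "yaw": -0.1, "fingers": 0},
    {"translation": [0, 0, 0.45], "yaw": 0, "fingers": 0},
    {"translation": [0, 0, 0], "yaw": 0, "fingers": 0},
    {"translation": [-0.3, 0, 0], "yaw": 0, "fingers": 0},
    {"translation": [-0.3, 0, 0], "yaw": 0, "fingers": 0},
    {"translation": [-0.3, 0, 0], "yaw": 0, "fingers": 0},
    {"translation": [-0.3, 0, 0], "yaw": 0, "fingers": 0},
    {"translation": [-0.3, 0, 0], "yaw": 0, "fingers": 0},
    {"translation": [-0.3, 0, 0], "yaw": 0, "fingers": 0},
    {"translation": [-0.3, 0, 0], "yaw": 0, "fingers": 0}
  ]
}}

```text
time_s: 13.72
tool_pos: [0.6372, 0.2682, -0.0113]
tool_rot: [-0.009, 0.732, 0.682, 0.011]
contact_force: [-0.7, 1.9, -1.1]
opening: 0.504
```

```bash
python3 -c "
from h import *
st((-53,172),z=-13)
die((250,180,370,280),0,n='scene',save='pics/sc10.png')"
```

```text
t 13.72 world [637.2 268.2 -11.3] fence [-51.  245.9] toolx fence deg 89.71 tz [ 0.004  0.028 -1.   ] F [-0.7  1.9 -1.1] open 0.5 j [-0.14  0.94 -0.5   1.51  0.52  0.81 -0.89]
units tool [-2.96 -0.06 -0.01]
scene fence-frame die [-52.1 154.7] [117.2  90.8] 89.44 [[-98.0, 97.0], [-7.0, 96.0], [-6.0, 213.0], [-97.0, 214.0]]
```

View pics/sc10.png

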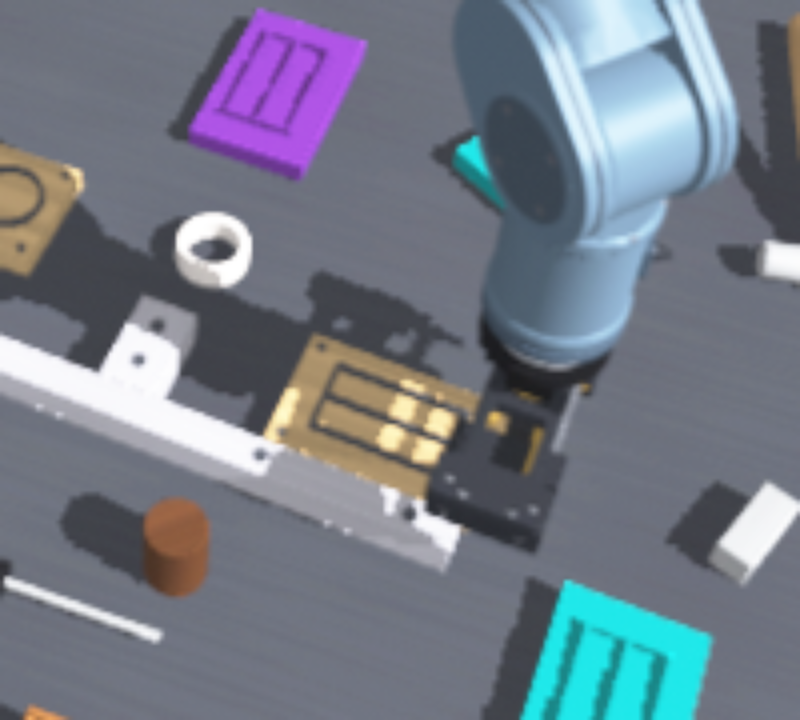

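The die slides squarely, with its leading end at fence y≈97 and 77 mm left to the stop.

Request:
{"op": "play_rows", "data": {
  "moves": [
    {"translation": [-0.3, 0, 0], "yaw": 0, "fingers": 0},
    {"translation": [-0.3, 0, 0], "yaw": 0, "fingers": 0},
    {"translation": [-0.3, 0, 0], "yaw": 0, "fingers": 0},
    {"translation": [-0.3, 0, 0], "yaw": 0, "fingers": 0},
    {"translation": [-0.3, 0, 0], "yaw": 0, "fingers": 0},
    {"translation": [-0.3, 0, 0], "yaw": 0, "fingers": 0},
    {"translation": [-0.3, 0, 0], "yaw": 0, "fingers": 0},
    {"translation": [-0.3, 0, 0], "yaw": 0, "fingers": 0},
    {"translation": [-0.2, 0, 0], "yaw": 0, "fingers": 0},
    {"translation": [0, 0, 0], "yaw": 0, "fingers": 0}
  ]
}}

```text
time_s: 14.6
tool_pos: [0.6337, 0.1968, -0.0113]
tool_rot: [-0.009, 0.732, 0.681, 0.013]
contact_force: [0.3, 2.5, 0.4]
opening: 0.499
```

```bash
python3 -c "
from h import *
st((-53,170),z=-13)
die((250,170,350,280),0,n='scene',save='pics/sc11.png')"
```

```text
t 14.6 world [633.7 196.8 -11.3] fence [-49.8 174.4] toolx fence deg 89.62 tz [ 0.007  0.031 -0.999] F [0.3 2.5 0.4] open 0.5 j [-0.02  0.9  -0.5   1.6   0.53  0.76 -0.82]
units tool [-0.18 -0.13  0.06]
scene fence-frame die [-51.8  78.4] [108.6  89.7] 89.49 [[-97.0, 25.0], [-7.0, 24.0], [-6.0, 132.0], [-96.0, 133.0]]
```

View pics/sc11.png

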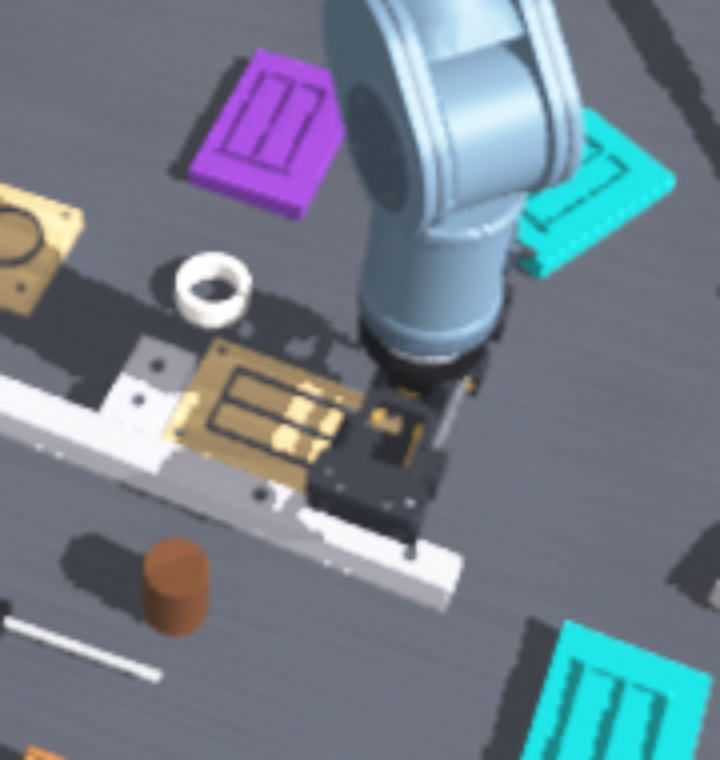

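Request:
{"op": "play_rows", "data": {
  "moves": [
    {"translation": [-0.12, 0, 0], "yaw": 0, "fingers": 0},
    {"translation": [-0.12, 0, 0], "yaw": 0, "fingers": 0}
  ]
}}

```text
time_s: 14.82
tool_pos: [0.6326, 0.1946, -0.0113]
tool_rot: [-0.011, 0.731, 0.682, 0.015]
contact_force: [0.1, 10.7, -1.6]
opening: 0.499
```

Request:
{"op": "play_rows", "data": {
  "moves": [
    {"translation": [-0.1, 0, 0], "yaw": 0, "fingers": 0},
    {"translation": [-0.1, 0, 0], "yaw": 0, "fingers": 0}
  ]
}}

```text
time_s: 14.98
tool_pos: [0.6322, 0.1949, -0.0111]
tool_rot: [-0.012, 0.73, 0.683, 0.018]
contact_force: [1.9, 5.8, -1.3]
opening: 0.497
```

Force rose to 10.7 N and motion stalled, so the die is at the stop. I'll back off, lift, and go round to the near long edge for the final push into the fence.

Request:
{"op": "play_rows", "data": {
  "moves": [
    {"translation": [0.4, 0, 0], "yaw": 0, "fingers": 0},
    {"translation": [0.6, 0, 0], "yaw": 0, "fingers": 0},
    {"translation": [0.2, 0, -0.7], "yaw": 0, "fingers": 0},
    {"translation": [0, 0, -1], "yaw": 0, "fingers": 0},
    {"translation": [0, 0, -1], "yaw": 0, "fingers": 0},
    {"translation": [0, 0, -1], "yaw": 0, "fingers": 0},
    {"translation": [0, 0, -1], "yaw": 0, "fingers": 0},
    {"translation": [-0.9, -0.9, 0], "yaw": 0, "fingers": 0},
    {"translation": [-0.9, -0.9, 0], "yaw": 0, "fingers": 0},
    {"translation": [-0.9, -0.9, 0], "yaw": 0, "fingers": 0},
    {"translation": [-0.9, -0.9, 0], "yaw": 0, "fingers": 0},
    {"translation": [0, 0, 0], "yaw": 0.95, "fingers": 0},
    {"translation": [0, 0, 0], "yaw": 0.95, "fingers": 0},
    {"translation": [0, 0, 0], "yaw": 0.95, "fingers": 0},
    {"translation": [0, 0, 0], "yaw": 0.95, "fingers": 0},
    {"translation": [0, 0, 0], "yaw": 0.95, "fingers": 0},
    {"translation": [0, 0, 0], "yaw": 0.95, "fingers": 0},
    {"translation": [0, 0, 0], "yaw": 0.95, "fingers": 0},
    {"translation": [0, 0, 0], "yaw": 0.95, "fingers": 0},
    {"translation": [0, 0, 0], "yaw": 0.95, "fingers": 0}
  ]
}}

```text
time_s: 16.65
tool_pos: [0.527, 0.1429, 0.1063]
tool_rot: [-0.012, 0.958, 0.286, -0.0]
contact_force: [-0.1, 0.1, 1.2]
opening: 0.499
```

Request:
{"op": "play_rows", "data": {
  "moves": [
    {"translation": [0, 0, 0], "yaw": 0.95, "fingers": 0},
    {"translation": [0, 0, 0], "yaw": 0.95, "fingers": 0},
    {"translation": [0, 0, 0], "yaw": 0.95, "fingers": 0},
    {"translation": [0, 0, 0], "yaw": 0.95, "fingers": 0},
    {"translation": [0, 0, 0], "yaw": 0.95, "fingers": 0},
    {"translation": [0, 0, 0], "yaw": 0.8, "fingers": 0},
    {"translation": [0, 0, 0], "yaw": 0, "fingers": 0}
  ]
}}

```text
time_s: 17.23
tool_pos: [0.5254, 0.1481, 0.1063]
tool_rot: [-0.009, 1.0, -0.014, -0.006]
contact_force: [-0.4, -0.4, -0.5]
opening: 0.502
```

```bash
python3 -c "
from h import *
st((-125,95),z=10)
die((220,170,350,280),0,n='scene',save='pics/sc12.png')"
```

```text
t 17.23 world [525.4 148.1 106.3] fence [-154.7  118.8] toolx fence deg 2.15 tz [-0.013  0.017 -1.   ] F [-0.4 -0.4 -0.5] open 0.5 j [-0.16  0.52 -0.24  1.88  0.14  0.76 -2.07]
units tool [1.2  1.06 3.82]
scene fence-frame die [-53.3  93. ] [143.4  89.8] 89.91 [[-98.0, 21.0], [-8.0, 21.0], [-8.0, 165.0], [-98.0, 165.0]]
```

View pics/sc12.png

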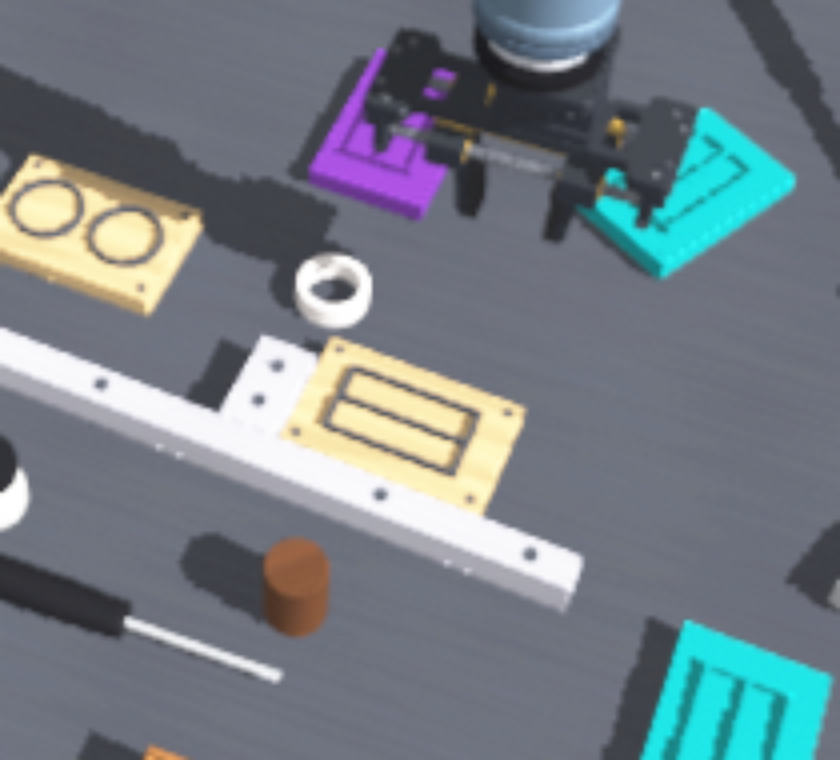

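Request:
{"op": "play_rows", "data": {
  "moves": [
    {"translation": [0.6, 0.5, 0.5], "yaw": 0.35, "fingers": 0},
    {"translation": [0.5, 0.5, 0.8], "yaw": 0, "fingers": 0},
    {"translation": [0, 0, 0.9], "yaw": 0, "fingers": 0},
    {"translation": [0, 0, 0.9], "yaw": 0, "fingers": 0},
    {"translation": [0, 0, 0.4], "yaw": 0, "fingers": 0},
    {"translation": [0, 0, 0], "yaw": 0, "fingers": 0}
  ]
}}

```text
time_s: 17.78
tool_pos: [0.5536, 0.1263, 0.0163]
tool_rot: [-0.008, 1.0, -0.02, -0.005]
contact_force: [-0.7, 1.1, -0.1]
opening: 0.503
```

```bash
python3 -c "
from h import *
st((-125,95),z=-13)
print((ray('top',(252,197),.02)[0,:2]-F)@RF)"
```

```text
t 17.78 world [553.6 126.3  16.3] fence [-125.1   98.8] toolx fence deg 1.47 tz [-0.01   0.017 -1.   ] F [-0.7  1.1 -0.1] open 0.5 j [-0.14  0.69 -0.2   1.86  0.18  0.61 -2.06]
units tool [0.01 0.17 1.17]
[-0.14225386  0.00277096]
```

Request:
{"op": "play_rows", "data": {
  "moves": [
    {"translation": [0, 0.15, 0.4], "yaw": 0.3, "fingers": 0},
    {"translation": [0, 0.1, 0.4], "yaw": 0.1, "fingers": 0},
    {"translation": [0, 0, 0.35], "yaw": 0, "fingers": 0},
    {"translation": [0, 0, 0], "yaw": 0, "fingers": 0},
    {"translation": [0.25, 0, 0], "yaw": 0, "fingers": 0},
    {"translation": [0.25, 0, 0], "yaw": 0, "fingers": 0},
    {"translation": [0.2, 0, 0], "yaw": 0, "fingers": 0}
  ]
}}

```text
time_s: 18.37
tool_pos: [0.5718, 0.1202, -0.0127]
tool_rot: [-0.009, 0.999, -0.04, -0.005]
contact_force: [-3.5, 3.0, -1.4]
opening: 0.501
```

```bash
python3 -c "
from h import *
st((-100,95),z=-13)"
```

```text
t 18.37 world [571.8 120.2 -12.7] fence [-106.6   94. ] toolx fence deg -0.86 tz [-0.009  0.018 -1.   ] F [-3.5  3.  -1.4] open 0.5 j [-0.14  0.76 -0.18  1.81  0.18  0.59 -2.08]
units tool [ 0.26 -0.04  0.01]
```

Request:
{"op": "play_rows", "data": {
  "moves": [
    {"translation": [0.15, 0, 0], "yaw": -0.1, "fingers": 0},
    {"translation": [0.12, 0, 0], "yaw": 0, "fingers": 0},
    {"translation": [0.1, 0, 0], "yaw": 0, "fingers": 0}
  ]
}}

```text
time_s: 18.62
tool_pos: [0.5773, 0.1199, -0.0128]
tool_rot: [-0.008, 0.999, -0.034, -0.01]
contact_force: [-11.8, 0.6, 8.8]
opening: 0.499
```

Request:
{"op": "play_rows", "data": {
  "moves": [
    {"translation": [0.12, 0, 0], "yaw": 0, "fingers": 0},
    {"translation": [0.12, 0, 0], "yaw": 0, "fingers": 0}
  ]
}}

```text
time_s: 18.78
tool_pos: [0.5769, 0.1199, -0.0131]
tool_rot: [-0.007, 0.999, -0.033, -0.016]
contact_force: [-10.0, 1.0, 8.4]
opening: 0.501
```

The force is 12 N and motion has stalled with the tool at fence x≈-101, so the edge is on the fence. I'll back off, lift clear and check.

Request:
{"op": "play_rows", "data": {
  "moves": [
    {"translation": [-0.4, 0, 0], "yaw": 0, "fingers": 0},
    {"translation": [-0.6, 0, 0], "yaw": 0, "fingers": 0},
    {"translation": [0, 0, -0.8], "yaw": 0, "fingers": 0},
    {"translation": [0, 0, -1], "yaw": 0, "fingers": 0},
    {"translation": [0, 0, -1], "yaw": 0, "fingers": 0},
    {"translation": [0, 0, -1], "yaw": 0, "fingers": 0},
    {"translation": [0, 0, -1], "yaw": 0, "fingers": 0},
    {"translation": [-0.8, 0, -0.5], "yaw": 0, "fingers": 0},
    {"translation": [-0.9, 0, 0], "yaw": 0, "fingers": 0},
    {"translation": [-0.9, 0, 0], "yaw": 0, "fingers": 0},
    {"translation": [0, 0, 0], "yaw": 0, "fingers": 0}
  ]
}}

```text
time_s: 19.7
tool_pos: [0.4974, 0.1232, 0.1333]
tool_rot: [-0.008, 0.999, -0.033, -0.01]
contact_force: [-0.2, 0.5, -0.2]
opening: 0.498
```

```bash
python3 -c "
from h import *
st()
die((205,140,250,200),0,n='top')
die((220,170,350,280),0,n='scene',save='pics/sc13.png')
im=grab_frame('top');cv2.imwrite('pics/t13.png',cv2.resize(im[120:220,150:350],None,fx=4,fy=4,interpolation=cv2.INTER_CUBIC)[:,:,::-1])
h=cv2.cvtColor(im,cv2.COLOR_RGB2HSV)
c=rect(tan(im,(280,165,345,220)))[:,0];print(cv2.minAreaRect((ray('top',c,.018)[:,:2]*1000).astype(np.float32)))"
```

```text
t 19.7 world [497.4 123.2 133.3] fence [-181.   92.] toolx fence deg -0.05 tz [-0.018  0.017 -1.   ] F [-0.2  0.5 -0.2] open 0.5 j [-0.12  0.44 -0.25  1.94  0.12  0.79 -2.06]
top fence-frame die [-46.2  89.5] [ 90.7 134.9] 0.23 [[-92.0, 157.0], [-91.0, 22.0], [-1.0, 22.0], [-1.0, 157.0]]
scene fence-frame die [-50.   94.1] [142.7  83.2] 89.77 [[-92.0, 23.0], [-9.0, 23.0], [-8.0, 165.0], [-91.0, 166.0]]
((546.6161499023438, -150.56802368164062), (143.25381469726562, 90.81170654296875), 86.99242401123047)
```

View pics/sc13.png

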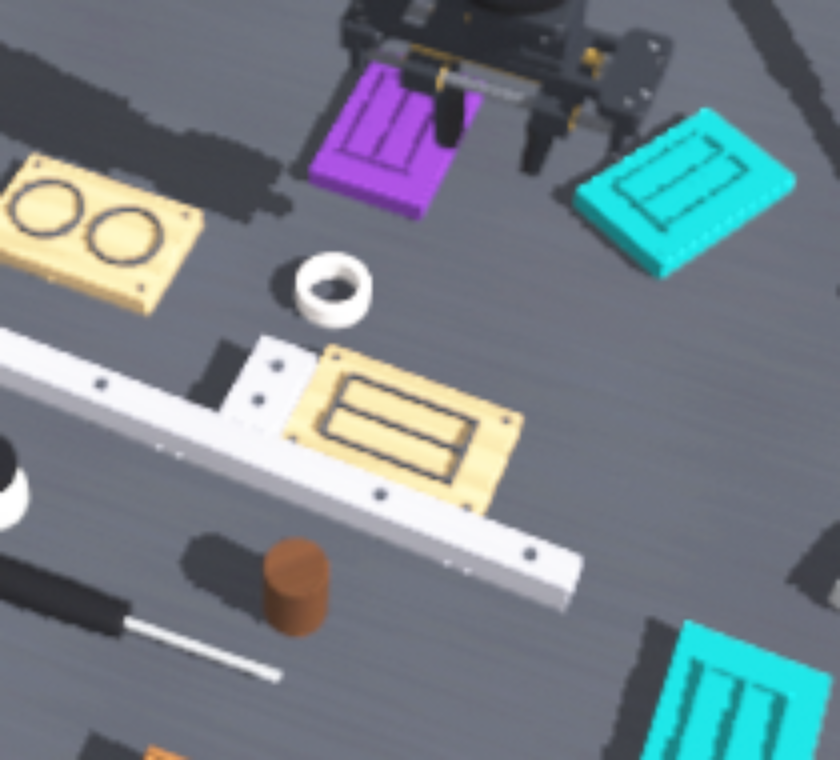

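View pics/t13.png

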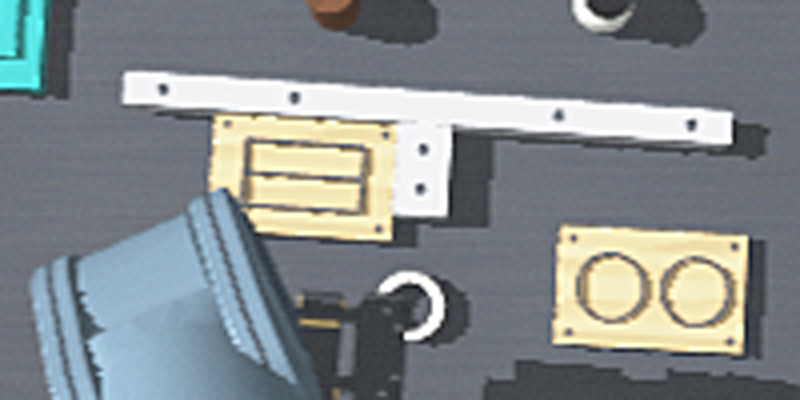

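```bash
python3 -c "
from h import *
im=grab_frame('wrist');cv2.imwrite('pics/w14.png',im[:,:,::-1])"
```

```text
(no output)
```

View pics/w14.png

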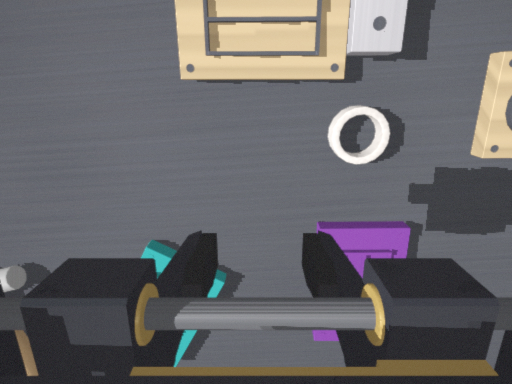

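The wrist view cuts off the joint. I'll move forward and up for a close view of the die/stop seam.

Request:
{"op": "play_rows", "data": {
  "moves": [
    {"translation": [0.5, 0.4, -0.8], "yaw": 0, "fingers": 0},
    {"translation": [0.8, 0.6, -0.3], "yaw": 0, "fingers": 0},
    {"translation": [0.8, 0.6, 0], "yaw": 0, "fingers": 0},
    {"translation": [0.5, 0.6, 0], "yaw": 0, "fingers": 0},
    {"translation": [0, 0, 0], "yaw": 0, "fingers": 0}
  ]
}}

```text
time_s: 20.32
tool_pos: [0.5692, 0.0607, 0.158]
tool_rot: [-0.009, 0.999, -0.033, -0.008]
contact_force: [-0.0, -0.1, -0.1]
opening: 0.506
```

```bash
python3 -c "
from h import *
st()
im=grab_frame('wrist');cv2.imwrite('pics/w15.png',cv2.resize(im[:230,100:420],None,fx=2.5,fy=2.5,interpolation=cv2.INTER_CUBIC)[:,:,::-1])"
```

```text
t 20.32 world [569.2  60.7 158. ] fence [-105.2   34.3] toolx fence deg -0.06 tz [-0.016  0.018 -1.   ] F [-0.  -0.1 -0.1] open 0.51 j [-0.    0.49 -0.22  1.78  0.11  0.9  -1.91]
```

View pics/w15.png

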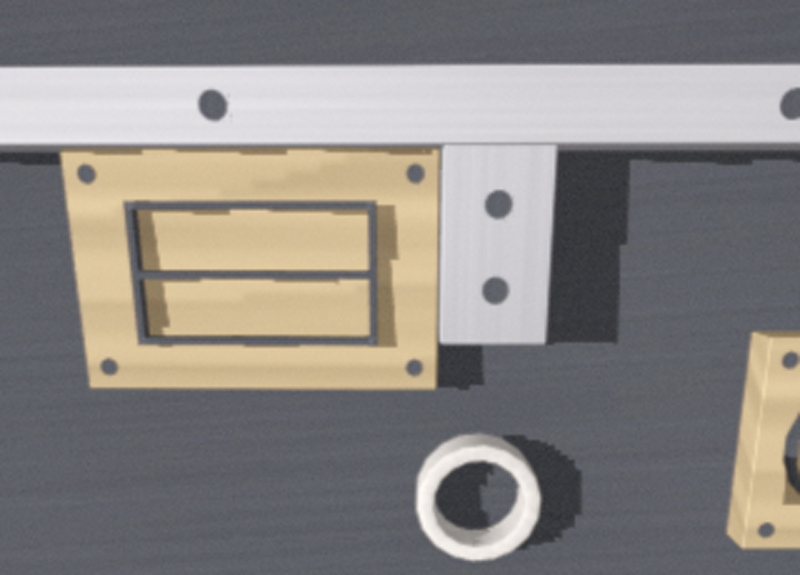

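The wrist view shows the die's top edge flush along the fence (y≈150) and its right end flush on the stop (x≈440), with no visible gap. One bystander check, then hand in.

```bash
python3 -c "
from h import *
a=cv2.imread('pics/scene0.png');b=grab_frame('scene')[:,:,::-1].copy()
cv2.imwrite('pics/f.png',b);d=(cv2.absdiff(a,b).max(2)>50).astype(np.uint8)*255
cv2.imwrite('pics/diff.png',d);st();r.sign_off()"
```

```text
t 20.42 world [566.7  64.5 157.8] fence [-108.   38.] toolx fence deg 0.14 tz [-0.018  0.02  -1.   ] F [-0.5  0.3  0.2] open 0.5 j [-0.01  0.49 -0.23  1.78  0.11  0.9  -1.91]
the job is handed in; nothing more can be done
```

View pics/diff.png

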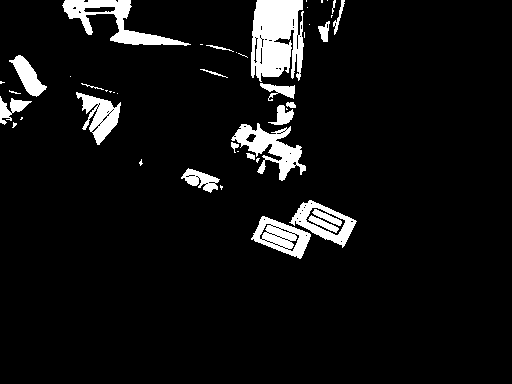

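I pushed the plywood die with the rectangular outline into its home place on the +y side. One long edge lies against the fence and its end is against the centre stop. I handed the job in at 20.4 s.

**How it went:** I pushed it towards the fence with two half-open fingers, then along the fence to the stop, where it stalled at about 11 N. A last push into the fence stalled at about 12 N. In the first two tries the fingers passed over the die without moving it, because the tips sit higher than the TCP when the jaws are open. I backed out and went lower.

**Last checks:**
- **Close wrist view:** there is no visible gap at either the fence or the stop.
- **Die position (top view):** its centre is at fence (-46, about 90) mm, against the target (-45, +90), and it is turned about 0.2°. The arm hid part of the far end in that view.
- **Small disagreement:** the scene camera's centre estimate was a few mm off, at (-50, 94) mm. In that view the fence hides the die's far edge. The stop face also measured about 2 mm off, so I relied on the wrist view and the contact forces.
- **Everything else:** the rings die measured exactly where it started. Comparing scene pictures from before and after showed changes only from this die, the arm and shadows.

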